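# Uncap the test spots and hold the hardness probe on the red one

### The arm

A 6-joint arm with a two-finger parallel gripper is mounted at the origin on a cart in front of the work surface, level with it; the furniture and walls round the work are solid. World frame = base frame: x ahead of the robot, y to its left, z up, the work surface at z = 0. Lengths are in m, angles in rad, forces in N, time in s.
With the tool pointing down it reaches from about 0.375 to 0.9 m from the base axis. Payload 3.1 kg.
Tool frame: the origin (TCP) lies between the finger pads; the fingertips stand 17 mm ahead of it and the grasp point (between the pads) lies 2 mm behind it (robot.nose_length is the distance from the TCP to the fingertips, in m); z points along the fingers, y is the line along which they close (so a half turn about z gives the same grasp; the last joint's range is limited). The gripper opens to 87 mm and grips with 3 to 60 N. Pads are 19 mm wide; open, the fingers measure 117 mm over their backs; the gripper's body (75 mm by 190 mm) begins 51 mm behind the grasp point.
Start: joints at [-1.383, 0.527, 1.433, -0, 1.181, -0.178], TCP at [0.224, -0.583, 0.24] pointing down, gripper open.
Joint ranges: [-3.08, 3.08], [-0.75, 2.2], [0.22, 2.44], [-1.43, 4.57], [0, 2.65], [-2.85, 2.85]. Speed limits (rad/s): [2.79, 2.79, 3.14, 3.14, 3.14, 3.14].

### API

Orientations are given as a unit quaternion [x, y, z, w].
In Python, from rig import robot, cams gives the robot as it stands.
- The arm moves only by the shell command python3 -m pendant 'ROWS' [FORCE]. ROWS is JSON, a list of rows, each an object with "jaw": the opening, from 0 (shut) to 1 (fully open); "linear": the shift along the tool's x, y, z in cm, a list of three; "twist": the turn about the tool's z in degrees. A call has 1 to 12 rows; each row shifts and turns the commanded pose from where the row before left it, along the tool's axes as they then stand; what a row does not reach is not made up. A row lasts 1/12 s, in which the tool goes at most 41.7 mm and 7.16 degrees, less where a joint would pass 70% of its speed; a pose out of reach is approached as far as the arm can. A call is refused whole if a number of a shift passes 4.17 or a number of a turn 7.16, either way. A call with a gripper value outside its range is refused whole. The fingers move at their own pace and stop on an object; FORCE is the grip in N (left out, the last holds). Time passes only in rows, so rows that do not move let the fingers close. It gives the time, the measured TCP pose, the force, the opening and the grip force at its end, in the units of the state.
- robot.get_obs(): the state, without advancing time (a new reading comes with each control period).
- cams.camera(name): name is "side" or "top"; returns a dict with "color" (400x640x3 uint8, blue, green, red), "depth" (400x640 float32, m along the optical axis (not along the pixel's ray), 0 where there is no reading), "fov_y" (degrees; the focal length in pixels is half the picture's height over the tangent of half this angle, whatever the lens; pixels are square), "cx", "cy" (the principal point, pixels), "view" (4x4, takes a point from world to camera coordinates). Camera axes: x right, y down, z forward; pixel columns grow to the right and rows downward; lengths in m; the calibration is good to about 2 mm. A picture is of the moment at which its call begins.
- robot.hand_in(): hands the job in; it is judged then, once.
The state is a dict: "time": time; "q": joint angles; "joint_velocities": joint speeds; "joint_torque": joint torques, N m; "position": TCP position; "tool_rot": TCP orientation; "ft_force": force on the tool from outside, world axes, zero at the start; "moment": the same for the moment, N m; "grip_width": finger opening in m; "grip_force": force on a finger pad.
Only numpy, scipy, OpenCV 4.12 (cv2) and the standard library are available. Lean on these libraries where they do the work, as an engineer would, in place of code of your own. Each camera call takes 0.05 s, during which the arm holds its last target. There are 200 camera calls.

### The job

Take the cover caps off the two sloping test blocks and put each cap into the tray of its own colour. Then lift the black and yellow spring-tipped hardness probe out of its grey stand and hold its tip on the black dot inside the red ring, square to the sloping face and pressed lightly so that the spring tip goes in about half way; finish while still gripping it there. Leave the V-block, paste tin and tape roll where they are.

Things in the scene. Friction and masses are not known exactly. Their poses are not given: they have to be found in the camera images.
- block_red: block with the red ring: fixed grey rest carrying a ground steel plate 56 x 56 mm that slopes 15 degrees (0.262 rad) down towards its own -x side (the robot's side at yaw 0); origin at the middle of its underside on the work surface, z up. The middle of the sloping face is 32 mm above the origin; plate edges at 25 mm (low) and 39 mm (high).
- spot_red: test spot painted on the sloping face of the block with the red ring: a black dot 12 mm across in the middle, inside a red ring of 39 mm inner and 47 mm outer diameter; origin at the dot's centre on the face, z square to the face pointing out of it. At the start the red cap covers the dot; the ring stays visible round it.
- cap_red_center (a point): centre of the loose red plastic cover cap (30 g, 28 mm high: a flange 30 mm across and 6 mm thick, above it a round knob 18 mm across and 22 mm long to grip); the point lies on its axis 14 mm above its underside, z along the axis from flange to knob. At the start it sits on the sloping face over the red spot, its axis square to the face.
- tray_red: fixed red square tray 76 x 76 mm outside, 14 mm high, walls and floor 3 mm; origin in the middle of its underside on the work surface, z up
- block_blue: block with the blue ring: fixed grey rest carrying a ground steel plate 56 x 56 mm that slopes 15 degrees (0.262 rad) down towards its own -x side (the robot's side at yaw 0); origin at the middle of its underside on the work surface, z up. The middle of the sloping face is 32 mm above the origin; plate edges at 25 mm (low) and 39 mm (high).
- spot_blue: test spot painted on the sloping face of the block with the blue ring: a black dot 12 mm across in the middle, inside a blue ring of 39 mm inner and 47 mm outer diameter; origin at the dot's centre on the face, z square to the face pointing out of it. At the start the blue cap covers the dot; the ring stays visible round it.
- cap_blue_center (a point): centre of the loose blue plastic cover cap (30 g, 28 mm high: a flange 30 mm across and 6 mm thick, above it a round knob 18 mm across and 22 mm long to grip); the point lies on its axis 14 mm above its underside, z along the axis from flange to knob. At the start it sits on the sloping face over the blue spot, its axis square to the face.
- tray_blue: fixed blue square tray 76 x 76 mm outside, 14 mm high, walls and floor 3 mm; origin in the middle of its underside on the work surface, z up
- cap_red: the red cap itself; origin at the centre of its underside, z along its axis
- cap_blue: the blue cap itself; origin at the centre of its underside, z along its axis
- probe_stand: fixed grey block 50 x 50 mm, 50 mm high, with an upright through hole 22 mm across in which the probe hangs by its collar; origin in the middle of its underside
- probe: loose probe (165 g), hanging upright in the stand; origin on its axis at the underside of the yellow collar (28 mm across, 6 mm thick), 50 mm above the work surface; z up its axis to the grip. Black grip 20 mm across from 6 to 66 mm; aluminium barrel 18 mm across down to -26 mm; steel spring tip 8 mm across, end at -40 mm when out. Lift straight up over 45 mm to clear the stand.
- probe_grip (a point): middle of the probe's black grip, on its axis 40 mm above the collar's underside, 80 mm from the end of the tip; axes as the probe's
- tip (a point): end of the probe's spring tip, on the axis; axes as the probe's
- probe_tip (a joint): how far the spring tip is pushed into the probe, m: 0 out, 0.008 fully in; spring 800 N/m (about 3.2 N half way in)
- v_block: loose steel V-block 60 x 48 x 30 mm, a bystander; origin in the middle of its underside
- paste_tin: loose round green tin with a white lid, 66 mm across, 39 mm high, a bystander; origin in the middle of its underside
- tape_roll: loose roll of masking tape lying flat, 72 mm across, 19 mm high, a bystander; origin in the middle of its underside

How it is judged:
By the outcome, as a careful person would: the job done as asked, in the order asked, and still so for the second after the job is handed in, while the arm keeps its last pose, push and grip.
It also fails if it takes over 61 s, if anything falls off the work surface, if the arm or the gripper's body presses on something with over 40 N, if the wrist force passes 120 N, or if a joint passes its speed limit or range.

## Working session

There is one attempt and no reset: what is moved stays moved. The work goes in short steps, Python scripts to look and compute and a shell command to move; the robot and the scene stay as the last step left them, time stands still between calls to the robot, and variables do not carry over. Pictures are saved under pics/ and viewed, at most 12 in all, crops included, and the job is handed in when it is done.

```bash
mkdir -p pics; ls; cat > h.py <<'E'
import numpy as np, cv2
from rig import robot, cams
def snap(n,save=None):
    c=cams.camera(n); np.savez(f'pics/{n}.npz',**c)
    if save: cv2.imwrite(f'pics/{save}.png',c['color'])
    return c
def load(n): 
    d=np.load(f'pics/{n}.npz'); return {k:d[k] for k in d}
def f(c): return c['color'].shape[0]/2/np.tan(np.radians(float(c['fov_y']))/2)
def pt(c,u,v,d=None,z=None):
    r=np.array([(u-c['cx'])/f(c),(v-c['cy'])/f(c),1.]); V=np.linalg.inv(c['view'])
    if z is not None:
        w=V[:3,:3]@r; return V[:3,3]+w*(z-V[2,3])/w[2]
    if d is None: d=c['depth'][int(round(v)),int(round(u))]
    return (V@np.append(r*d,1))[:3]
E
python3 - <<'E'
from h import *
a=snap('top','t0');b=snap('side','s0')
for c in(a,b): print(c['fov_y'],c['cx'],c['cy'],np.round(c['view'],3).tolist())
print(robot.get_obs())
E
```

```text
pics
56.04445442890966 314.36915402179653 193.87644511560802 [[0.004, -0.999, 0.037, -0.052], [-0.984, -0.01, -0.178, 0.569], [0.178, -0.035, -0.983, 0.853], [0.0, 0.0, 0.0, 1.0]]
46.834659137879925 313.79563489827984 200.59744747403488 [[0.994, -0.108, 0.007, -0.563], [-0.057, -0.574, -0.817, 0.082], [0.092, 0.812, -0.576, 0.899], [0.0, 0.0, 0.0, 1.0]]
{'time': 0.1, 'q': array([-1.38246863e+00,  5.28377879e-01,  1.43374094e+00,  8.13077116e-06,
        1.18140998e+00, -1.78519446e-01]), 'joint_velocities': array([ 0.00018174, -0.00257792, -0.00096918, -0.00010285, -0.00129377,
       -0.0005665 ]), 'joint_torque': array([ 4.88375872e-05, -4.40986204e+01, -1.77150643e+01,  6.35576318e-02,
        5.33680420e-02, -3.37858842e-05]), 'position': array([ 0.22407321, -0.58279677,  0.23867716]), 'tool_rot': array([ 9.83224829e-01,  1.82395172e-01, -9.88008868e-07, -9.68078630e-04]), 'ft_force': array([-0.43466623,  0.01291424, -0.52157741]), 'moment': array([-0.00092923, -0.01968463,  0.00463677]), 'grip_force': 0.0, 'grip_width': 0.08696666412674373}
```

View pics/t0.png

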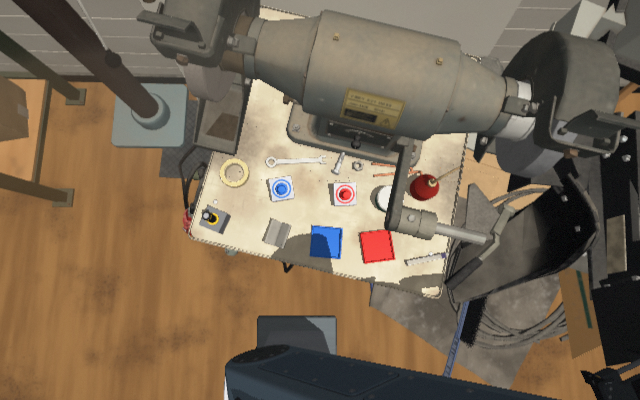

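View pics/s0.png

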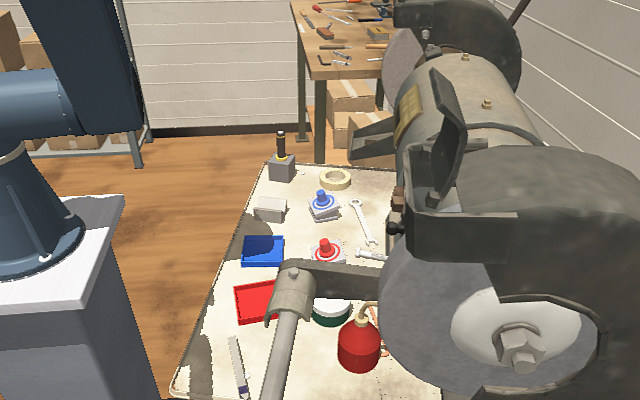

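The top view shows the blue block at (281,188), red block (344,194), trays (326,242) and (377,246), and the stand (213,217), with the grinder overhanging the back and right. The side view shows the same, with the guard bar near red block/tin. I'll take enlarged crops and depth measurements next.

```bash
python3 - <<'E'
from h import *
a=load('top');b=load('side')
x=cv2.resize(a['color'][140:275,185:445],None,fx=3,fy=3,interpolation=cv2.INTER_CUBIC)
cv2.imwrite('pics/tc.png',x)
y=cv2.resize(b['color'][120:330,225:385],None,fx=2.8,fy=2.8,interpolation=cv2.INTER_CUBIC)
cv2.imwrite('pics/sc.png',y)
# height map of obstacles from both cameras, 5cm cells
V={}
for c in(a,b):
    v,u=np.nonzero(c['depth']>0); d=c['depth'][v,u]
    P=np.c_[(u-c['cx'])/f(c)*d,(v-c['cy'])/f(c)*d,d,np.ones(len(d))]@np.linalg.inv(c['view']).T
    k=(P[:,0]>.25)&(P[:,0]<.9)&(abs(P[:,1])<.5)&(P[:,2]>-.02)&(P[:,2]<.6)
    H=np.full((13,20),-1);L=np.full((13,20),999)
    i=((P[k,0]-.25)/.05).astype(int);j=((P[k,1]+.5)/.05).astype(int)
    z=(P[k,2]*1000).astype(int)
    np.maximum.at(H,(i,j),z)
    print('y from -.475; rows x=.275..');print(H)
for n,u,v in[('top',344,194),('top',281,187),('top',326,242),('top',377,246),('top',208,215)]:print(np.round(pt(load(n),u,v),3))
E
```

```text
y from -.475; rows x=.275..
[[ -1  -1  -1  -1  -1  -1 599 599 579 541 471 386  -1  -1  -1  -1  -1  -1
   -1  -1]
 [ -1  -1  12   8   9   7 599  -1  -1  -1  -1  -1  -1  -1  -1  -1  -1  -1
   -1  -1]
 [ -1  -1  10   5   5  10  11   9  11  10  -1  -1  -1  -1  -1  -1  -1  -1
   -1  -1]
 [ -1  -1  16  16  15  17  17  17  18  17  34  12  11  10  -1  -1  -1  -1
   -1  -1]
 [ -1  95  96 114 122 111  18  19  16  17  33  34   5 117  56   9  -1  -1
   -1  -1]
 [ -1   9   9 114 128 113   5  29  28   5  31  33   5 121 115   9  -1  -1
   -1  -1]
 [474 473  54 130 109 111  31  63  40   7  63  40  20  21  10  -1  -1  -1
   -1  -1]
 [470 474 402 141 296 290  16  41  37   4  42  41  23  23  10  -1  -1  -1
   -1  -1]
 [415 413 330 331 352 351 344 335 327 298  11   9 108  91  97  -1  -1  -1
   -1  -1]
 [414 414 328 341 369 370 361 359 356 352 316   4 471 473 471  -1  -1  -1
   -1  -1]
 [402 403 321 338 361 361 362 362 370 360 336 332 418 463 464  -1  -1  -1
   -1  -1]
 [370 351  -1  -1 341 350 354 358 359 360 336 328 411 409 405  -1  -1  -1
   -1  -1]
 [ -1  -1  -1  -1  -1  -1 309 328 339 330 316 356 36
[... 576 characters left out ...]
3 473  54 131 109 111  36  61  39   3  63  38  21  20   9  -1  -1  -1
   -1  -1]
 [471 472 401 140 289 282  35  41  39   3  41  41  22  21   9  -1  -1  -1
   -1  -1]
 [413 412 309 312 344 347 340 335 325 297   9   9 109  90  95  -1  -1  -1
   -1  -1]
 [413 413   1 341 369 369 360 358 354 351  22   3 401 398 388  -1  -1  -1
   -1  -1]
 [403 403  -1 339 360 360 361 361 369 360  -1 327 404 398 386  -1  -1  -1
   -1  -1]
 [ -1  -1  -1  -1 342 350 354 357 358 358  -1 327 407  -1  -1  -1  -1  -1
   -1  -1]
 [ -1  -1  -1  -1  -1  -1  -1  -1 339  -1  -1 401 406  -1  -1  -1  -1  -1
   -1  -1]]
[ 0.568 -0.118  0.063]
[0.583 0.032 0.064]
[ 0.457 -0.079  0.002]
[ 0.448 -0.207  0.002]
[0.508 0.187 0.118]
```

View pics/tc.png

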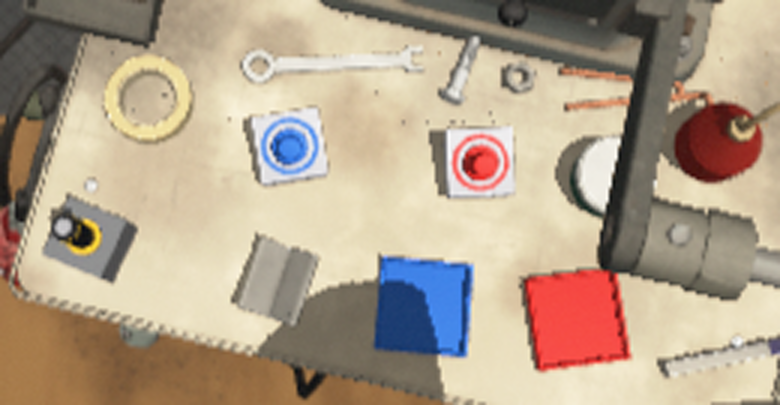

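View pics/sc.png

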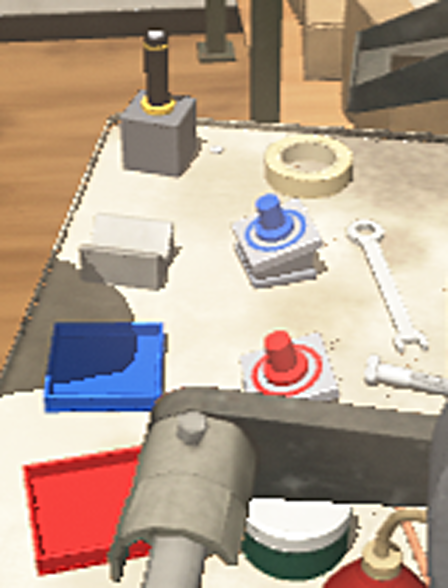

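The top crop (scale 3, offset 185,140) shows blue ring centre (290,146), red ring centre (480,162), stand top with probe cap near (63,228), blue tray (424,306) and red tray (577,318); the guard bar's left edge lies at x≈605. The side crop shows the probe upright and both caps seated.

```bash
python3 - <<'E'
from h import *
from scipy.optimize import least_squares
def cloud(c):
    v,u=np.mgrid[:400,:640]; d=c['depth']
    P=np.stack([(u-c['cx'])/f(c)*d,(v-c['cy'])/f(c)*d,d,np.ones_like(d)],-1)@np.linalg.inv(c['view']).T
    return P[...,:3]
for n in('top','side'):
    c=load(n);P=cloud(c);B,G,R=[c['color'][...,i].astype(int) for i in range(3)]
    red=(R>G+60)&(R>B+60);blu=(B>R+50)&(B>G+25)
    for nm,m,ctr in(('red',red,(.568,-.118)),('blue',blu,(.583,.032))):
        k=np.hypot(P[...,0]-ctr[0],P[...,1]-ctr[1])<.045
        # knob top
        kt=k&m&(P[...,2]>.056)
        s=k&~m&(P[...,2]>.022)&(P[...,2]<.043)&(np.hypot(P[...,0]-ctr[0],P[...,1]-ctr[1])<.028)
        q=P[s]; A=np.c_[q[:,:2],np.ones(len(q))]
        w=np.linalg.lstsq(A,q[:,2],rcond=None)[0]
        for _ in range(3):
            r=abs(A@w-q[:,2])<.003; w=np.linalg.lstsq(A[r],q[r,2],rcond=None)[0]
        nrm=np.array([-w[0],-w[1],1]);nrm/=np.linalg.norm(nrm)
        # ring pixels: coloured, lying on plane ; project by ray-plane
        vv,uu=np.nonzero(k&m&(abs(P[...,2]-(P[...,:2]@w[:2]+w[2]))<.004))
        V=np.linalg.inv(c['view']);rd=np.c_[(uu-c['cx'])/f(c),(vv-c['cy'])/f(c),np.ones(len(uu))]@V[:3,:3].T
        t=(w[:2]@V[:2,3]+w[2]-V[2,3])/(rd[:,2]-rd[:,:2]@w[:2]); X=V[:3,3]+rd*t[:,None]
        sel=np.ones(len(X),bool);c0=np.median(X,0)
        for _ in range(4):
            rr=np.linalg.norm(X-c0,axis=1);sel=(rr>.0185)&(rr<.026)
            fit=least_squares(lambda p:np.linalg.norm(X[sel]-np.array([p[0],p[1],w[:2]@p+w[2]]),axis=1)-.0215,c0[:2],loss='soft_l1',f_scale=.002).x
            c0=np.array([*fit,w[:2]@fit+w[2]])
        print(n,nm,'ring',np.round(c0,4),sel.sum(),'tilt',np.degrees(np.arccos(nrm[2])).round(1),'yaw',np.degrees(np.arctan2(-nrm[1],-nrm[0])).round(1),'knobtop',np.round(P[kt].mean(0),4),r.sum())
    # trays
    for nm,m,ctr in(('tray_red',red,(.448,-.207)),('tray_blue',blu,(.457,-.079))):
        k=(np.hypot(P[...,0]-ctr[0],P[...,1]-ctr[1])<.065)&m&(P[...,2]<.03)
        rect=cv2.minAreaRect((P[k][:,:2]*1000).astype(np.float32));print(n,nm,np.round(rect[0],1),np.round(rect[1],1),rect[2])
    # stand/probe
    k=(P[...,0]>.43)&(P[...,0]<.58)&(P[...,1]>.12)&(P[...,1]<.27)
    for a,b,l in((.045,.0525,'standtop'),(.110,.13,'gripTop')):
        q=P[k&(P[...,2]>a)&(P[...,2]<b)]
        rect=cv2.minAreaRect((q[:,:2]*1000).astype(np.float32));print(n,l,len(q),q.mean(0).round(4),np.round(rect[0],1),np.round(rect[1],1),round(rect[2],1))
    y=k&(R>G-40)&(R>120)&(G>90)&(B<80)&(P[...,2]>.045)
    print('collar',P[y].mean(0).round(4),P[y].min(0).round(3),P[y].max(0).round(3),y.sum())
    # guard bar extent
    for x0 in np.arange(.40,.66,.03):
        q=P[(abs(P[...,0]-x0)<.015)&(P[...,1]<-.15)&(P[...,1]>-.4)&(P[...,2]>.07)&(P[...,2]<.5)]
        if len(q): i=q[:,1].argmax();print('bar x',x0.round(2),'maxy',q[i].round(3),'zmin,max',q[:,2].min().round(3),q[:,2].max().round(3))
E
```

```text
top red ring [ 0.5742 -0.1239  0.0331] 90 tilt 15.4 yaw 1.7 knobtop [ 0.5684 -0.1237  0.06  ] 151
top blue ring [0.5866 0.033  0.0327] 98 tilt 16.7 yaw 9.2 knobtop [0.5809 0.0317 0.06  ] 157
top tray_red [ 448.6 -207.4] [76.8 80.4] 8.110010147094727
top tray_blue [457.8 -78.5] [75.6 75.3] 84.85588836669922
top standtop 276 [0.507  0.1883 0.0502] [508.6 191.6] [50.8 49.7] 67.8
top gripTop 73 [0.5082 0.1905 0.1167] [508.4 190.8] [17.5 18.9] 5.1
collar [0.5058 0.186  0.0588] [0.497 0.177 0.054] [0.521 0.203 0.085] 39
bar x 0.46 maxy [ 0.475 -0.256  0.084] zmin,max 0.071 0.106
bar x 0.49 maxy [ 0.488 -0.211  0.088] zmin,max 0.071 0.127
bar x 0.52 maxy [ 0.505 -0.214  0.077] zmin,max 0.07 0.128
bar x 0.55 maxy [ 0.535 -0.222  0.079] zmin,max 0.071 0.113
bar x 0.58 maxy [ 0.567 -0.229  0.102] zmin,max 0.07 0.119
bar x 0.61 maxy [ 0.596 -0.236  0.076] zmin,max 0.07 0.402
bar x 0.64 maxy [ 0.654 -0.189  0.276] zmin,max 0.071 0.31
side red ring [ 0.5765 -0.1226  0.0332] 102 tilt 15.5 yaw -0.0 knobtop [ 0.5697 -0.1246  0.0594] 147
side blue ring [0.5884 0.0341 0.0329] 75 tilt 16.1 yaw 11.3 knobtop [0.5821 0.0311 0.0592] 144
side tray_red [ 447.3 -198.5] [71.9 91.4] 7.370754241943359
side tray_blue [459.9 -76.9] [81.3 75.4] 85.08098602294922
side standtop 213 [0.5088 0.1845 0.0498] [509.2 192.6] [58.5 52.1] 68.1
side gripTop 54 [0.5095 0.1884 0.1153] [509.8 190.2] [18.8 17.7] 9.4
collar [0.5074 0.1856 0.0793] [0.487 0.18  0.051] [0.522 0.204 0.113] 38
bar x 0.46 maxy [ 0.474 -0.27   0.091] zmin,max 0.07 0.107
bar x 0.49 maxy [ 0.491 -0.213  0.099] zmin,max 0.077 0.126
bar x 0.52 maxy [ 0.507 -0.215  0.109] zmin,max 0.072 0.126
bar x 0.55 maxy [ 0.535 -0.224  0.111] zmin,max 0.07 0.112
bar x 0.58 maxy [ 0.567 -0.229  0.107] zmin,max 0.07 0.115
bar x 0.61 maxy [ 0.607 -0.239  0.106] zmin,max 0.07 0.402
bar x 0.64 maxy [ 0.655 -0.209  0.27 ] zmin,max 0.07 0.401
```

```bash
cat >> h.py <<'E'
def go(x,y,z,psi):
    o=robot.get_obs(); a,b=o['tool_rot'][:2]; p0=np.degrees(2*np.arctan2(b,a))
    tw=(p0-psi+180)%360-180; s=np.radians(psi); d=np.array([x,y,z])-o['position']
    L=np.array([np.cos(s)*d[0]+np.sin(s)*d[1],np.sin(s)*d[0]-np.cos(s)*d[1],-d[2]])*100
    print('t',round(o['time'],2),'pos',o['position'].round(4),'psi',round(p0,1),'F',o['ft_force'].round(1),'w',round(o['grip_width'],4),'gf',round(o['grip_force'],1))
    print('  twist',tw.round(2),'linear cm',L.round(2),'norm',np.linalg.norm(L).round(2))
E
python3 -c "
from h import *
go(.45,-.12,.24,-7)"
```

```text
t 0.1 pos [ 0.2241 -0.5828  0.2387] psi 21.0 F [-0.4  0.  -0.5] w 0.087 gf 0.0
  twist 28.02 linear cm [ 16.78 -48.69  -0.13] norm 51.5
```

```bash
python3 -m pendant '[{"jaw":1,"linear":[0,0,0],"twist":7},{"jaw":1,"linear":[0,0,0],"twist":7},{"jaw":1,"linear":[0,0,0],"twist":7},{"jaw":1,"linear":[0,0,0],"twist":7},{"jaw":1,"linear":[1.2,-3.48,0],"twist":0},{"jaw":1,"linear":[1.2,-3.48,0],"twist":0},{"jaw":1,"linear":[1.2,-3.48,0],"twist":0},{"jaw":1,"linear":[1.2,-3.48,0],"twist":0},{"jaw":1,"linear":[1.2,-3.48,0],"twist":0},{"jaw":1,"linear":[1.2,-3.48,0],"twist":0},{"jaw":1,"linear":[1.2,-3.48,0],"twist":0}]' 10
python3 -m pendant '[{"jaw":0.6,"linear":[1.2,-3.48,0],"twist":0},{"jaw":0.6,"linear":[1.2,-3.48,0],"twist":0},{"jaw":0.6,"linear":[1.2,-3.48,0],"twist":0},{"jaw":0.6,"linear":[1.2,-3.48,0],"twist":0},{"jaw":0.6,"linear":[1.2,-3.48,0],"twist":0},{"jaw":0.6,"linear":[1.2,-3.48,0],"twist":0},{"jaw":0.6,"linear":[1.2,-3.48,0],"twist":0},{"jaw":0.6,"linear":[0,0,0],"twist":0},{"jaw":0.6,"linear":[0,0,0],"twist":0}]'
python3 -c "
from h import *
go(.569,-.1235,.13,-7)"
```

```text
time: 1.02
position: [0.3374, -0.3499, 0.2393]
tool_rot: [0.998, -0.061, -0.0, -0.0]
ft_force: [0.9, -0.6, -0.4]
grip_width: 0.0873
grip_force: 0.0
time: 1.77
position: [0.4503, -0.1184, 0.2393]
tool_rot: [0.998, -0.059, -0.0, -0.0]
ft_force: [-0.8, -0.6, -0.4]
grip_width: 0.0526
grip_force: 0.0
t 1.77 pos [ 0.4503 -0.1184  0.2393] psi -6.7 F [-0.8 -0.6 -0.4] w 0.0526 gf 0.0
  twist 0.29 linear cm [11.84 -0.94 10.93] norm 16.15
```

```bash
python3 -m pendant '[{"jaw":0.5,"linear":[1.97,-0.16,1.82],"twist":0},{"jaw":0.5,"linear":[1.97,-0.16,1.82],"twist":0},{"jaw":0.5,"linear":[1.97,-0.16,1.82],"twist":0},{"jaw":0.5,"linear":[1.97,-0.16,1.82],"twist":0},{"jaw":0.5,"linear":[1.97,-0.16,1.82],"twist":0},{"jaw":0.5,"linear":[1.99,-0.14,1.83],"twist":0},{"jaw":0.5,"linear":[0,0,1.8],"twist":0},{"jaw":0.5,"linear":[0,0,1.8],"twist":0},{"jaw":0.5,"linear":[0,0,1.8],"twist":0},{"jaw":0.5,"linear":[0,0,0],"twist":0}]'
python3 -c "
from h import *
go(.5695,-.1235,.062,-7)
c=snap('top');cv2.imwrite('pics/g1.png',cv2.resize(c['color'][150:250,290:420],None,fx=5,fy=5))"
```

```text
time: 2.6
position: [0.5659, -0.1263, 0.0726]
tool_rot: [0.998, -0.062, -0.004, -0.001]
ft_force: [-0.4, 0.4, 0.6]
grip_width: 0.0434
grip_force: 0.0
t 2.6 pos [ 0.5659 -0.1263  0.0726] psi -7.1 F [-0.4  0.4  0.6] w 0.0434 gf 0.0
  twist -0.11 linear cm [ 0.32 -0.32  1.06] norm 1.16
```

View pics/g1.png

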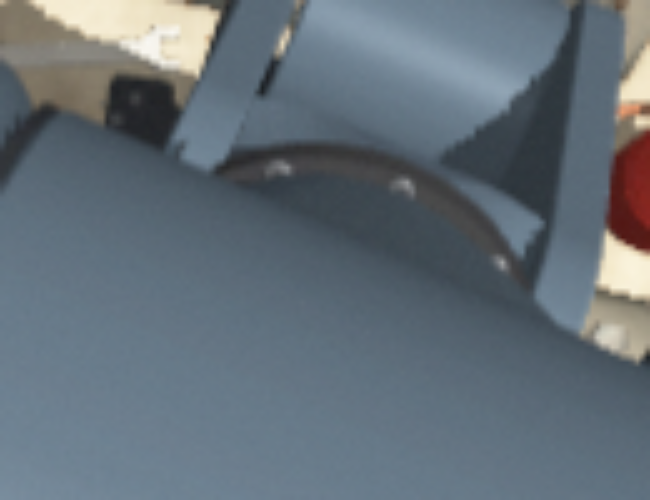

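The picture shows only the arm covering the block (top view occluded); I'll go by force and pose.

```bash
python3 -m pendant '[{"jaw":0.5,"linear":[0.3,-0.3,0],"twist":0},{"jaw":0.5,"linear":[0,0,0.5],"twist":0},{"jaw":0.5,"linear":[0,0,0.5],"twist":0},{"jaw":0.5,"linear":[0,0,0],"twist":0},{"jaw":0.5,"linear":[0,0,0],"twist":0}]'
python3 -c "
from h import *
go(.5695,-.1235,.062,-7)
c=snap('side');cv2.imwrite('pics/g2.png',cv2.resize(c['color'][180:300,260:420],None,fx=5,fy=5))"
```

```text
time: 3.07
position: [0.5721, -0.1227, 0.0665]
tool_rot: [0.998, -0.061, 0.0, 0.0]
ft_force: [0.1, 1.0, 0.4]
grip_width: 0.0431
grip_force: 0.0
t 3.07 pos [ 0.5721 -0.1227  0.0665] psi -7.0 F [0.1 1.  0.4] w 0.0431 gf 0.0
  twist 0.02 linear cm [-0.25  0.11  0.45] norm 0.53
```

View pics/g2.png

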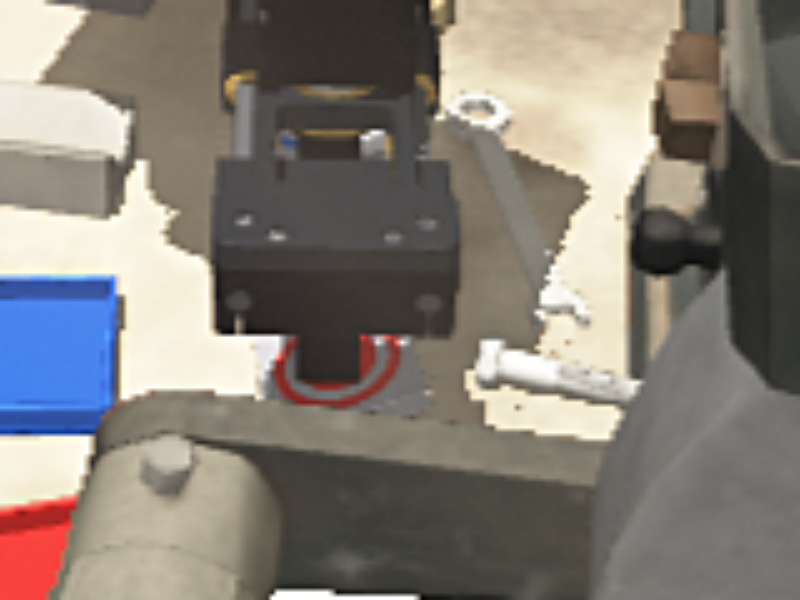

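The side crop shows a finger (300–365, 340–380) standing in front of the knob, over the red block, clear of the bar. Adjust and close.

```bash
python3 -m pendant '[{"jaw":0.5,"linear":[-0.2,0,0.2],"twist":0},{"jaw":0.5,"linear":[0,0,0.2],"twist":0},{"jaw":0.5,"linear":[0,0,0],"twist":0},{"jaw":0,"linear":[0,0,0],"twist":0},{"jaw":0,"linear":[0,0,0],"twist":0},{"jaw":0,"linear":[0,0,0],"twist":0},{"jaw":0,"linear":[0,0,0],"twist":0},{"jaw":0,"linear":[0,0,0],"twist":0},{"jaw":0,"linear":[0,0,0],"twist":0}]' 12
python3 -c "
from h import *
go(.57,-.1235,.13,-7)"
```

```text
time: 3.87
position: [0.5702, -0.1224, 0.0623]
tool_rot: [0.998, -0.061, 0.0, -0.0]
ft_force: [-0.2, 0.6, 1.3]
grip_width: 0.0174
grip_force: 12.0
t 3.87 pos [ 0.5702 -0.1224  0.0623] psi -7.0 F [-0.2  0.6  1.3] w 0.0174 gf 12.0
  twist 0.02 linear cm [-0.01  0.11 -6.77] norm 6.77
```

```bash
python3 -m pendant '[{"jaw":0,"linear":[0,0,-1],"twist":0},{"jaw":0,"linear":[0,0,-2.3],"twist":0},{"jaw":0,"linear":[0,0,-2.3],"twist":0},{"jaw":0,"linear":[0,0,-2.3],"twist":0},{"jaw":0,"linear":[0,0,0],"twist":7},{"jaw":0,"linear":[0,0,0],"twist":7},{"jaw":0,"linear":[0,0,0],"twist":7},{"jaw":0,"linear":[0,0,0],"twist":2}]'
python3 -m pendant '[{"jaw":0,"linear":[-1.62,2.6,0],"twist":0},{"jaw":0,"linear":[-1.62,2.6,0],"twist":0},{"jaw":0,"linear":[-1.62,2.6,0],"twist":0},{"jaw":0,"linear":[-1.62,2.6,0],"twist":0},{"jaw":0,"linear":[-1.62,2.6,0],"twist":0},{"jaw":0,"linear":[0,0,2],"twist":0},{"jaw":0,"linear":[0,0,2],"twist":0},{"jaw":0,"linear":[0,0,2],"twist":0},{"jaw":0,"linear":[0,0,1],"twist":0},{"jaw":0,"linear":[0,0,0],"twist":0},{"jaw":0,"linear":[0,0,0],"twist":0}]'
python3 -c "
from h import *
go(.435,-.196,.037,-30)"
```

```text
time: 4.53
position: [0.5703, -0.1225, 0.1423]
tool_rot: [0.965, -0.261, 0.001, 0.0]
ft_force: [0.2, -0.0, -0.6]
grip_width: 0.0176
grip_force: 11.9
time: 5.45
position: [0.4351, -0.1946, 0.0714]
tool_rot: [0.966, -0.259, -0.0, -0.0]
ft_force: [0.4, 1.0, 0.4]
grip_width: 0.0176
grip_force: 11.9
t 5.45 pos [ 0.4351 -0.1946  0.0714] psi -30.0 F [0.4 1.  0.4] w 0.0176 gf 11.9
  twist 0.02 linear cm [0.06 0.12 3.44] norm 3.44
```

```bash
python3 -m pendant '[{"jaw":0,"linear":[0,0.1,1.2],"twist":0},{"jaw":0,"linear":[0,0,1.2],"twist":0},{"jaw":0,"linear":[0,0,0.5],"twist":0},{"jaw":0,"linear":[0,0,0.5],"twist":0},{"jaw":0,"linear":[0,0,0],"twist":0},{"jaw":0,"linear":[0,0,0],"twist":0},{"jaw":0.5,"linear":[0,0,0],"twist":0},{"jaw":0.5,"linear":[0,0,0],"twist":0},{"jaw":0.5,"linear":[0,0,0],"twist":0},{"jaw":0.5,"linear":[0,0,0],"twist":0}]'
python3 -m pendant '[{"jaw":0.5,"linear":[0,0,-1.5],"twist":0},{"jaw":0.5,"linear":[0,0,-2.5],"twist":0},{"jaw":0.5,"linear":[0,0,-2.5],"twist":0},{"jaw":0.5,"linear":[0,0,-2.5],"twist":0},{"jaw":0.5,"linear":[0,0,-1],"twist":0},{"jaw":0.5,"linear":[0,0,0],"twist":-6.7},{"jaw":0.5,"linear":[0,0,0],"twist":-6.7},{"jaw":0.5,"linear":[0,0,0],"twist":-6.7},{"jaw":0.5,"linear":[0,0,0],"twist":-6.7},{"jaw":0.5,"linear":[0,0,0],"twist":-6.7},{"jaw":0.5,"linear":[0,0,0],"twist":-6.5},{"jaw":0.5,"linear":[0,0,0],"twist":0}]'
python3 -c "
from h import *
go(.582,.0324,.135,10)"
```

```text
time: 6.28
position: [0.4347, -0.1955, 0.0376]
tool_rot: [0.966, -0.259, 0.0, 0.0]
ft_force: [-0.1, -0.4, -0.5]
grip_width: 0.0365
grip_force: 0.0
time: 7.28
position: [0.4344, -0.1953, 0.1374]
tool_rot: [0.996, 0.088, -0.0, -0.0]
ft_force: [0.9, -0.1, -1.0]
grip_width: 0.0436
grip_force: 0.0
t 7.28 pos [ 0.4344 -0.1953  0.1374] psi 10.1 F [ 0.9 -0.1 -1. ] w 0.0436 gf 0.0
  twist 0.13 linear cm [ 18.49 -19.86   0.24] norm 27.14
```

```bash
python3 -m pendant '[{"jaw":0.5,"linear":[2.31,-2.48,0],"twist":0},{"jaw":0.5,"linear":[2.31,-2.48,0],"twist":0},{"jaw":0.5,"linear":[2.31,-2.48,0],"twist":0},{"jaw":0.5,"linear":[2.31,-2.48,0],"twist":0},{"jaw":0.5,"linear":[2.31,-2.48,0],"twist":0},{"jaw":0.5,"linear":[2.31,-2.48,0],"twist":0},{"jaw":0.5,"linear":[2.31,-2.48,0],"twist":0},{"jaw":0.5,"linear":[2.31,-2.48,0],"twist":0},{"jaw":0.5,"linear":[0,0,2],"twist":0},{"jaw":0.5,"linear":[0,0,2],"twist":0},{"jaw":0.5,"linear":[0,0,1],"twist":0},{"jaw":0.5,"linear":[0,0,0],"twist":0}]'
python3 -c "
from h import *
go(.582,.0325,.062,10)
c=snap('side');cv2.imwrite('pics/g3.png',c['color'][120:340,200:420])
"
```

```text
time: 8.28
position: [0.5799, 0.0325, 0.0848]
tool_rot: [0.996, 0.086, -0.003, -0.001]
ft_force: [0.0, -0.7, -0.1]
grip_width: 0.0431
grip_force: 0.0
t 8.28 pos [0.5799 0.0325 0.0848] psi 9.9 F [ 0.  -0.7 -0.1] w 0.0431 gf 0.0
  twist -0.08 linear cm [0.21 0.04 2.28] norm 2.29
```

```bash
python3 -m pendant '[{"jaw":0.5,"linear":[0,0,1],"twist":0},{"jaw":0.5,"linear":[0,0,0.8],"twist":0},{"jaw":0.5,"linear":[0,0,0.4],"twist":0},{"jaw":0.5,"linear":[0,0,0],"twist":0},{"jaw":0,"linear":[0,0,0],"twist":0},{"jaw":0,"linear":[0,0,0],"twist":0},{"jaw":0,"linear":[0,0,0],"twist":0},{"jaw":0,"linear":[0,0,0],"twist":0},{"jaw":0,"linear":[0,0,0],"twist":0},{"jaw":0,"linear":[0,0,0],"twist":0}]' 12
python3 -m pendant '[{"jaw":0,"linear":[0,0,-1],"twist":0},{"jaw":0,"linear":[0,0,-2.3],"twist":0},{"jaw":0,"linear":[0,0,-2.3],"twist":0},{"jaw":0,"linear":[0,0,-1],"twist":0},{"jaw":0,"linear":[0,0,0],"twist":5},{"jaw":0,"linear":[0,0,0],"twist":5},{"jaw":0,"linear":[0,0,0],"twist":0}]'
python3 -c "
from h import *
go(.456,-.078,.126,0)"
```

```text
time: 9.17
position: [0.5822, 0.0321, 0.0656]
tool_rot: [0.996, 0.087, 0.0, 0.0]
ft_force: [0.4, -0.8, 1.5]
grip_width: 0.0173
grip_force: 12.0
time: 9.75
position: [0.5821, 0.0321, 0.1319]
tool_rot: [1.0, -0.001, 0.0, 0.0]
ft_force: [0.5, 0.0, -0.5]
grip_width: 0.0174
grip_force: 12.0
t 9.75 pos [0.5821 0.0321 0.1319] psi -0.1 F [ 0.5  0.  -0.5] w 0.0174 gf 12.0
  twist -0.07 linear cm [-12.61  11.01   0.59] norm 16.75
```

```bash
python3 -m pendant '[{"jaw":0,"linear":[-2.52,2.2,0],"twist":0},{"jaw":0,"linear":[-2.52,2.2,0],"twist":0},{"jaw":0,"linear":[-2.52,2.2,0],"twist":0},{"jaw":0,"linear":[-2.52,2.2,0],"twist":0},{"jaw":0,"linear":[-2.52,2.2,0],"twist":0},{"jaw":0,"linear":[0,0,2.5],"twist":0},{"jaw":0,"linear":[0,0,2.5],"twist":0},{"jaw":0,"linear":[0,0,1.5],"twist":0},{"jaw":0,"linear":[0,0,1.5],"twist":0},{"jaw":0,"linear":[0,0,0.5],"twist":0},{"jaw":0,"linear":[0,0,0.5],"twist":0},{"jaw":0,"linear":[0,0,0],"twist":0}]'
python3 -m pendant '[{"jaw":0,"linear":[0,0,0],"twist":0},{"jaw":0.5,"linear":[0,0,0],"twist":0},{"jaw":0.5,"linear":[0,0,0],"twist":0},{"jaw":0.5,"linear":[0,0,0],"twist":0},{"jaw":0.5,"linear":[0,0,0],"twist":0},{"jaw":0.5,"linear":[0,0,-1.5],"twist":0},{"jaw":0.5,"linear":[0,0,-3],"twist":0},{"jaw":0.5,"linear":[0,0,-4],"twist":0},{"jaw":0.5,"linear":[0,0,-4],"twist":0},{"jaw":0.5,"linear":[0,0,-4],"twist":0},{"jaw":0.5,"linear":[0,0,0],"twist":0}]'
python3 -c "
from h import *
go(.5085,.190,.19,0)
c=snap('side');cv2.imwrite('pics/g3.png',cv2.resize(c['color'][130:335,180:400],None,fx=2.8,fy=2.8))"
```

```text
time: 10.75
position: [0.456, -0.0779, 0.0408]
tool_rot: [1.0, 0.001, -0.0, -0.0]
ft_force: [-0.9, 0.4, -0.0]
grip_width: 0.0174
grip_force: 12.0
time: 11.67
position: [0.4603, -0.0795, 0.2132]
tool_rot: [1.0, 0.0, 0.007, 0.003]
ft_force: [1.1, -0.4, 0.8]
grip_width: 0.0434
grip_force: 0.0
t 11.67 pos [ 0.4603 -0.0795  0.2132] psi 0.0 F [ 1.1 -0.4  0.8] w 0.0434 gf 0.0
  twist 0.04 linear cm [  4.82 -26.95   2.32] norm 27.48
```

View pics/g3.png

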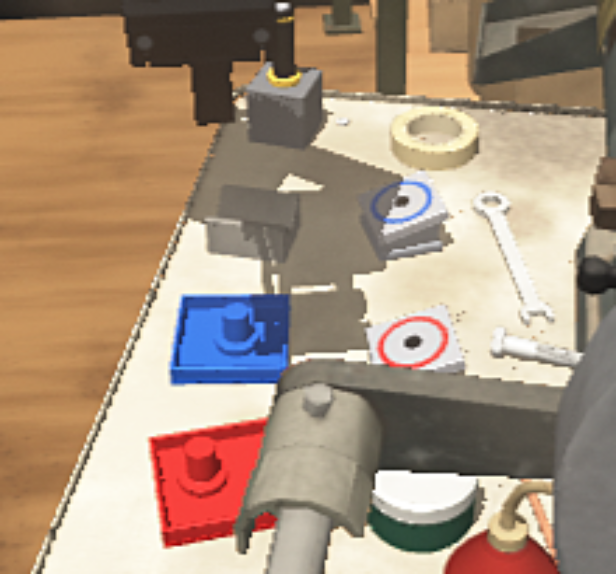

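The side crop shows both caps standing upright in their own trays (red at (202,460), blue at (236,320)), and both dots exposed (red dot at (413,342)). Now for the probe.

```bash
python3 -m pendant '[{"jaw":0.6,"linear":[0.61,-3.37,0.2],"twist":0},{"jaw":0.6,"linear":[0.61,-3.37,0.2],"twist":0},{"jaw":0.6,"linear":[0.61,-3.37,0.2],"twist":0},{"jaw":0.6,"linear":[0.61,-3.37,0.2],"twist":0},{"jaw":0.6,"linear":[0.61,-3.37,0.2],"twist":0},{"jaw":0.6,"linear":[0.61,-3.37,0.2],"twist":0},{"jaw":0.6,"linear":[0.61,-3.37,0.2],"twist":0},{"jaw":0.6,"linear":[0.61,-3.37,0.2],"twist":0},{"jaw":0.6,"linear":[0,0,0],"twist":0},{"jaw":0.6,"linear":[0,0,0],"twist":0}]'
python3 - <<'E'
from h import *
go(.509,.191,.088,0)
for n in('side','top'):
    c=snap(n); g=c['color'].max(2)
    for nm,X in(('red',(.5755,-.123,.0328)),('blue',(.588,.034,.0328))):
        q=c['view']@np.append(X,1);u,v=(q[:2]/q[2]*f(c)+[c['cx'],c['cy']])
        w=g[int(v)-5:int(v)+6,int(u)-6:int(u)+7]; yy,xx=np.nonzero(w<90)
        if len(xx)<4: print(n,nm,'none');continue
        uu,vv=xx.mean()+int(u)-6,yy.mean()+int(v)-5
        print(n,nm,len(xx),(u.round(1),v.round(1)),(uu.round(1),vv.round(1)),pt(c,uu,vv).round(4),pt(c,uu,vv,z=.032).round(4))
E
```

```text
time: 12.55
position: [0.5036, 0.193, 0.1885]
tool_rot: [1.0, 0.002, -0.002, 0.0]
ft_force: [0.3, 0.5, -0.4]
grip_width: 0.0521
grip_force: 0.0
t 12.55 pos [0.5036 0.193  0.1885] psi 0.2 F [ 0.3  0.5 -0.4] w 0.0521 gf 0.0
  twist 0.23 linear cm [ 0.54  0.2  10.05] norm 10.07
side red 16 (np.float64(326.5), np.float64(252.1)) (np.float64(326.9), np.float64(251.7)) [ 0.5763 -0.1226  0.0334] [ 0.5766 -0.1209  0.032 ]
side blue 7 (np.float64(322.7), np.float64(201.6)) (np.float64(323.3), np.float64(201.4)) [0.59   0.039  0.0297] [0.5895 0.0358 0.032 ]
top red 7 (np.float64(344.4), np.float64(193.2)) (np.float64(344.3), np.float64(194.0)) [ 0.5732 -0.1224  0.0351] [ 0.5737 -0.1227  0.032 ]
top blue 8 (np.float64(280.7), np.float64(187.6)) (np.float64(281.1), np.float64(188.1)) [0.5861 0.0329 0.0353] [0.5868 0.0331 0.032 ]
```

```bash
python3 -m pendant '[{"jaw":0.6,"linear":[0.5,0.2,0],"twist":0},{"jaw":0.6,"linear":[0,0,0],"twist":0},{"jaw":0.6,"linear":[0,0,2.5],"twist":0},{"jaw":0.6,"linear":[0,0,2.5],"twist":0},{"jaw":0.6,"linear":[0,0,2.5],"twist":0},{"jaw":0.6,"linear":[0,0,1.5],"twist":0},{"jaw":0.6,"linear":[0,0,1],"twist":0},{"jaw":0.6,"linear":[0,0,0],"twist":0}]'
python3 -c "
from h import *
go(.509,.191,.088,0)"
```

```text
time: 13.32
position: [0.5088, 0.1884, 0.0884]
tool_rot: [1.0, -0.001, -0.002, 0.0]
ft_force: [-0.0, -0.9, -0.3]
grip_width: 0.0522
grip_force: 0.0
t 13.32 pos [0.5088 0.1884 0.0884] psi -0.1 F [-0.  -0.9 -0.3] w 0.0522 gf 0.0
  twist -0.09 linear cm [ 0.02 -0.26  0.04] norm 0.26
```

```bash
python3 -m pendant '[{"jaw":0.6,"linear":[0,-0.2,0],"twist":0},{"jaw":0.6,"linear":[0,0,0],"twist":0},{"jaw":0,"linear":[0,0,0],"twist":0},{"jaw":0,"linear":[0,0,0],"twist":0},{"jaw":0,"linear":[0,0,0],"twist":0},{"jaw":0,"linear":[0,0,0],"twist":0},{"jaw":0,"linear":[0,0,0],"twist":0},{"jaw":0,"linear":[0,0,0],"twist":0},{"jaw":0,"linear":[0,0,0],"twist":0}]' 12
python3 -m pendant '[{"jaw":0,"linear":[0,0,-0.6],"twist":0},{"jaw":0,"linear":[0,0,-0.6],"twist":0},{"jaw":0,"linear":[0,0,-0.6],"twist":0},{"jaw":0,"linear":[0,0,0],"twist":0},{"jaw":0,"linear":[0,0,0],"twist":0},{"jaw":0,"linear":[0,0,0],"twist":0}]'
python3 -c "
from h import *
go(.509,.191,.106,0)"
```

```text
time: 14.07
position: [0.5098, 0.1918, 0.0904]
tool_rot: [1.0, 0.0, 0.0, -0.0]
ft_force: [0.4, 0.9, 0.8]
grip_width: 0.0196
grip_force: 12.0
time: 14.57
position: [0.5097, 0.1916, 0.1084]
tool_rot: [1.0, 0.0, 0.0, 0.0]
ft_force: [0.4, -0.4, -1.8]
grip_width: 0.0196
grip_force: 12.0
t 14.57 pos [0.5097 0.1916 0.1084] psi 0.0 F [ 0.4 -0.4 -1.8] w 0.0196 gf 12.0
  twist 0.02 linear cm [-0.07  0.06  0.24] norm 0.26
```

```bash
python3 -m pendant '[{"jaw":0,"linear":[-0.3,0,0],"twist":0},{"jaw":0,"linear":[-0.3,0,0],"twist":0},{"jaw":0,"linear":[-0.3,0,0],"twist":0},{"jaw":0,"linear":[0,0,0],"twist":0}]'
python3 -m pendant '[{"jaw":0,"linear":[-0.3,0,0],"twist":0},{"jaw":0,"linear":[-0.3,0,0],"twist":0},{"jaw":0,"linear":[-0.2,0,0],"twist":0},{"jaw":0,"linear":[0,0,0],"twist":0},{"jaw":0,"linear":[0,0,0],"twist":0}]'

```

```text
time: 14.9
position: [0.5015, 0.1919, 0.1086]
tool_rot: [1.0, 0.0, 0.001, -0.0]
ft_force: [2.7, 0.9, -1.1]
grip_width: 0.0198
grip_force: 12.0
time: 15.32
position: [0.4924, 0.1919, 0.1084]
tool_rot: [1.0, 0.0, -0.0, -0.0]
ft_force: [2.8, 2.6, -0.1]
grip_width: 0.0195
grip_force: 12.0
```

```bash
python3 -m pendant '[{"jaw":0,"linear":[0,0,-0.5],"twist":0},{"jaw":0,"linear":[0,0,-0.7],"twist":0},{"jaw":0,"linear":[0,0,-1],"twist":0},{"jaw":0,"linear":[0,0,-1],"twist":0},{"jaw":0,"linear":[0,0,-1.5],"twist":0},{"jaw":0,"linear":[0,0,-1.5],"twist":0},{"jaw":0,"linear":[0,0,-1.5],"twist":0},{"jaw":0,"linear":[0,0,0],"twist":0},{"jaw":0,"linear":[0,0,0],"twist":0},{"jaw":0,"linear":[0,0,0],"twist":0}]' 30
cat >> h.py <<'E'
from scipy.optimize import least_squares
def probe(n,lo=.018):
    """cloud of held probe below fingers -> axis by cylinder fit of barrel (r=9)"""
    c=snap(n); d=c['depth']; v,u=np.nonzero(d>0); d=d[v,u]
    P=(np.c_[(u-c['cx'])/f(c)*d,(v-c['cy'])/f(c)*d,d,np.ones(len(d))]@np.linalg.inv(c['view']).T)[:,:3]
    o=robot.get_obs(); g=o['position']
    k=(P[:,2]<g[2]-lo)&(P[:,2]>g[2]-.09)&(np.hypot(P[:,0]-g[0],P[:,1]-g[1])<.045)
    return P[k]-g,c
E
python3 - <<'E'
from h import *
go(.509,.191,.106,0)
for n in('side','top'):
    q,c=probe(n); print(n,len(q))
    for z in np.arange(-.085,-.015,.006):
        s=q[abs(q[:,2]-z)<.003]
        if len(s): print(z.round(3),len(s),'x',s[:,0].min().round(4),s[:,0].max().round(4),'mid',((s[:,0].min()+s[:,0].max())/2).round(4),'y',s[:,1].min().round(4),s[:,1].max().round(4))
c=load('side');g=robot.get_obs()['position'];p=c['view']@np.append(g,1);u,v=(p[:2]/p[2]*f(c)+[c['cx'],c['cy']]).astype(int)
cv2.imwrite('pics/p1.png',cv2.resize(c['color'][v-40:v+70,u-60:u+60],None,fx=5,fy=5,interpolation=cv2.INTER_CUBIC))
E
```

```text
time: 16.15
position: [0.4918, 0.1914, 0.185]
tool_rot: [1.0, 0.0, -0.001, 0.0]
ft_force: [0.5, -0.5, -1.7]
grip_width: 0.0192
grip_force: 30.0
t 16.15 pos [0.4918 0.1914 0.185 ] psi 0.0 F [ 0.5 -0.5 -1.7] w 0.0192 gf 30.0
  twist 0.02 linear cm [1.72 0.04 7.9 ] norm 8.08
side 188
-0.073 7 x 0.0155 0.0202 mid 0.0178 y -0.0039 -0.0006
-0.067 7 x 0.0136 0.0203 mid 0.0169 y -0.0061 -0.0011
-0.061 15 x 0.0071 0.0228 mid 0.0149 y -0.0101 -0.0016
-0.055 22 x 0.0072 0.0231 mid 0.0151 y -0.0118 0.0013
-0.049 19 x 0.0052 0.0208 mid 0.013 y -0.0095 -0.0015
-0.043 20 x -0.0009 0.021 mid 0.01 y -0.0096 -0.0023
-0.037 26 x -0.003 0.0189 mid 0.0079 y -0.0138 0.004
-0.031 38 x -0.0004 0.0216 mid 0.0106 y -0.0137 0.005
-0.025 23 x -0.0023 0.0174 mid 0.0076 y -0.0115 0.0005
-0.019 11 x -0.0001 0.0155 mid 0.0077 y -0.0094 0.0005
top 0
```

View pics/p1.png

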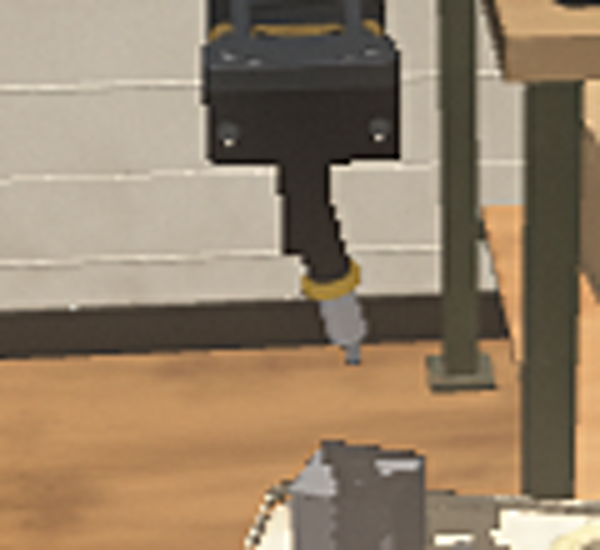

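The crop shows the probe leaning as intended: tip at (352,360), collar at (331,280), grip top-left under the finger. I'll fit its axis to the depth cloud.

```bash
cat >> h.py <<'E'
def fitprobe(q,psi=0):
    def ax(p):
        a=np.array([-np.tan(p[0]),np.tan(p[1]),1]);return a/np.linalg.norm(a),np.array([p[2],p[3],.002])
    def res(p):
        a,o=ax(p);w=q-o;s=-(w@a);r=np.linalg.norm(w+s[:,None]*a,axis=1)-0
        h=p[4]; out=[]
        # signed distance to the stepped profile (radius vs distance below grasp point)
        segs=[(-.03,h-.006,.010),(h-.006,h,.014),(h,h+.026,.009),(h+.026,h+.040,.004)]
        D=[np.hypot(np.maximum(0,np.maximum(lo-s,s-hi)),np.maximum(0,r-R))-np.where((s>lo)&(s<hi)&(r<R),np.minimum(R-r,np.minimum(s-lo,hi-s)),0) for lo,hi,R in segs]
        return np.min(D,0)
    b=least_squares(res,[.26,0,0,0,.042],loss='soft_l1',f_scale=.0015,x_scale=[.05,.05,.002,.002,.002],diff_step=1e-4)
    a,o=ax(b.x); tip=o-a*(b.x[4]+.040)
    print('tilt fwd',np.degrees(b.x[0]).round(2),'side',np.degrees(b.x[1]).round(2),'e',b.x[2:].round(4),'tip rel TCP',tip.round(4),'rms',np.sqrt(np.mean(np.minimum(abs(b.fun),.003)**2)).round(5))
E
python3 - <<'E'
from h import *
q,c=probe('side',.02); fitprobe(q); q,c=probe('side',.026); fitprobe(q)
E
```

```text
tilt fwd 13.12 side 0.28 e [0.0003 0.0007 0.0415] tip rel TCP [ 0.0188  0.0003 -0.0774] rms 0.00122
tilt fwd 13.0 side -0.42 e [ 0.0008 -0.0001  0.0415] tip rel TCP [ 0.0191  0.0005 -0.0774] rms 0.00119
```

```bash
python3 - <<'E'
from h import *
Q=np.vstack([probe('side',.022)[0] for _ in range(5)])
fitprobe(Q)
a=np.array([-np.tan(np.radians(13)),0,1]);a/=np.linalg.norm(a)
s=-(Q-[.0005,0,.002])@a
for lo,hi,nm in((.024,.035,'grip'),(.036,.0415,'collar'),(.043,.067,'barrel'),(.069,.082,'tip')):
    k=(s>lo)&(s<hi); print(nm,k.sum(),Q[k].mean(0).round(4))
# silhouette: foreground centre line by depth in the side picture
c=load('side');g=robot.get_obs()['position']
for t in(12,13,14,15,16):
    a=np.array([-np.sin(np.radians(t)),0,np.cos(np.radians(t))])
    o=[]
    for s in(.030,.0385,.055,.0815):
        p=c['view']@np.append(g+[0.0005,0,.002]-a*s,1);o.append((p[:2]/p[2]*f(c)+[c['cx'],c['cy']]).round(1).tolist())
    print(t,o)
d=c['depth'];D=(c['view']@np.append(g,1))[2]
p=c['view']@np.append(g,1);u,v=(p[:2]/p[2]*f(c)+[c['cx'],c['cy']]).astype(int)
for r in range(v+10,v+45,2):
    k=np.nonzero(abs(d[r,u-20:u+30]-D)<.09)[0]
    if len(k): print(r,u-20+k.min(),u-20+k.max(),(u-20+(k.min()+k.max())/2))
E
```

```text
tilt fwd 13.0 side 0.07 e [0.0007 0.0005 0.0419] tip rel TCP [ 0.0191  0.0004 -0.0778] rms 0.00119
grip 199 [ 0.0076 -0.0073 -0.027 ]
collar 190 [ 0.0096 -0.0079 -0.035 ]
barrel 371 [ 0.0137 -0.0065 -0.0519]
tip 67 [ 0.0176 -0.0024 -0.0714]
12 [[274.6, 115.8], [275.5, 119.3], [277.4, 125.9], [280.3, 136.3]]
13 [[274.8, 115.8], [275.8, 119.2], [277.8, 125.8], [280.9, 136.2]]
14 [[275.0, 115.7], [276.1, 119.2], [278.2, 125.7], [281.5, 136.0]]
15 [[275.3, 115.7], [276.4, 119.1], [278.6, 125.6], [282.1, 135.8]]
16 [[275.5, 115.6], [276.7, 119.0], [279.1, 125.5], [282.7, 135.7]]
114 266 279 272.5
116 271 281 276.0
118 271 282 276.5
120 270 282 276.0
122 271 280 275.5
124 274 281 277.5
126 274 282 278.0
128 275 282 278.5
130 275 283 279.0
132 276 281 278.5
134 279 282 280.5
136 280 281 280.5
```

Tilt is 13° by both depth and silhouette; I need 15°. Dip the tip back in the stand hole and add 2°.

```bash
python3 -m pendant '[{"jaw":0,"linear":[0,0,2],"twist":0},{"jaw":0,"linear":[0,0,2],"twist":0},{"jaw":0,"linear":[0,0,1.5],"twist":0},{"jaw":0,"linear":[0,0,1.1],"twist":0},{"jaw":0,"linear":[0,0,0],"twist":0},{"jaw":0,"linear":[0,0,0],"twist":0}]' 12
python3 -m pendant '[{"jaw":0,"linear":[-0.3,0,0],"twist":0},{"jaw":0,"linear":[-0.3,0,0],"twist":0},{"jaw":0,"linear":[0,0,0],"twist":0},{"jaw":0,"linear":[0,0,0],"twist":0}]' 12
python3 -m pendant '[{"jaw":0,"linear":[-0.2,0,0],"twist":0},{"jaw":0,"linear":[0,0,0],"twist":0},{"jaw":0,"linear":[0,0,0],"twist":0}]'
```

```text
time: 17.1
position: [0.4926, 0.1916, 0.1188]
tool_rot: [1.0, 0.0, -0.001, 0.0]
ft_force: [0.5, 0.4, -1.7]
grip_width: 0.0196
grip_force: 12.0
time: 17.43
position: [0.4868, 0.1917, 0.12]
tool_rot: [1.0, 0.0, 0.001, -0.0]
ft_force: [0.1, 0.5, -1.1]
grip_width: 0.02
grip_force: 12.0
time: 17.68
position: [0.4851, 0.1917, 0.1196]
tool_rot: [1.0, 0.0, 0.001, -0.0]
ft_force: [1.0, 0.5, -1.3]
grip_width: 0.0197
grip_force: 12.0
```

```bash
python3 -m pendant '[{"jaw":0,"linear":[-0.15,0,0],"twist":0},{"jaw":0,"linear":[0,0,0],"twist":0},{"jaw":0,"linear":[0,0,0],"twist":0}]'
python3 -m pendant '[{"jaw":0,"linear":[-0.15,0,0],"twist":0},{"jaw":0,"linear":[0,0,0],"twist":0},{"jaw":0,"linear":[0,0,0],"twist":0}]'
python3 - <<'E'
from h import *
Q=np.vstack([probe('side',.022)[0] for _ in range(2)]); Q=Q[Q[:,2]>-.063]; fitprobe(Q)
E
```

```text
time: 17.93
position: [0.4844, 0.1918, 0.1195]
tool_rot: [1.0, 0.0, 0.001, -0.0]
ft_force: [1.5, -0.5, -1.6]
grip_width: 0.0196
grip_force: 12.0
time: 18.18
position: [0.4825, 0.1918, 0.1194]
tool_rot: [1.0, 0.0, 0.001, -0.0]
ft_force: [2.8, -0.2, -0.4]
grip_width: 0.0197
grip_force: 12.0
tilt fwd 14.13 side -0.72 e [0.0013 0.     0.042 ] tip rel TCP [ 0.0213  0.001  -0.0775] rms 0.00118
```

```bash
python3 -m pendant '[{"jaw":0,"linear":[-0.13,0,0],"twist":0},{"jaw":0,"linear":[0,0,0],"twist":0},{"jaw":0,"linear":[0,0,0],"twist":0}]'
python3 -m pendant '[{"jaw":0,"linear":[0,0,-1],"twist":0},{"jaw":0,"linear":[0,0,-2],"twist":0},{"jaw":0,"linear":[0,0,-2],"twist":0},{"jaw":0,"linear":[0,0,-1.6],"twist":0},{"jaw":0,"linear":[0,0,0],"twist":0},{"jaw":0,"linear":[0,0,0],"twist":0},{"jaw":0,"linear":[0,0,0],"twist":0}]' 30
python3 - <<'E'
from h import *
Q=np.vstack([probe('side',.022)[0] for _ in range(4)]); fitprobe(Q)
go(.56,-.1228,.185,1)
E
```

```text
time: 18.53
position: [0.4803, 0.1917, 0.1193]
tool_rot: [1.0, 0.0, -0.0, -0.0]
ft_force: [2.5, -0.9, -1.6]
grip_width: 0.0195
grip_force: 12.0
time: 19.12
position: [0.4788, 0.1914, 0.1845]
tool_rot: [1.0, 0.0, -0.002, 0.0]
ft_force: [-0.4, 0.2, -2.2]
grip_width: 0.0194
grip_force: 30.0
tilt fwd 15.3 side -0.43 e [0.0012 0.0002 0.0415] tip rel TCP [ 0.0227  0.0008 -0.0766] rms 0.00122
t 19.32 pos [0.4795 0.1915 0.1842] psi 0.0 F [ 1.2 -0.1 -2.3] w 0.0191 gf 30.0
  twist -0.99 linear cm [ 7.5  31.56 -0.08] norm 32.44
```

```bash
python3 -m pendant '[{"jaw":0,"linear":[0,0,0],"twist":-1},{"jaw":0,"linear":[0.58,3.15,0],"twist":0},{"jaw":0,"linear":[0.58,3.15,0],"twist":0},{"jaw":0,"linear":[0.58,3.15,0],"twist":0},{"jaw":0,"linear":[0.58,3.15,0],"twist":0},{"jaw":0,"linear":[0.58,3.15,0],"twist":0},{"jaw":0,"linear":[0.58,3.15,0],"twist":0},{"jaw":0,"linear":[0.58,3.15,0],"twist":0},{"jaw":0,"linear":[0.58,3.15,0],"twist":0},{"jaw":0,"linear":[0.58,3.15,0],"twist":0},{"jaw":0,"linear":[0.58,3.15,0],"twist":0},{"jaw":0,"linear":[0,0,0],"twist":0}]'
python3 -m pendant '[{"jaw":0,"linear":[0,0,1.8],"twist":0},{"jaw":0,"linear":[0,0,1.8],"twist":0},{"jaw":0,"linear":[0,0,0],"twist":0},{"jaw":0,"linear":[0,0,0],"twist":0},{"jaw":0,"linear":[0,0,0],"twist":0}]'
python3 - <<'E'
from h import *
Q=np.vstack([probe('side',.022)[0] for _ in range(4)]); fitprobe(Q)
go(.5484,-.123,.129,1)
c=load('side');cv2.imwrite('pics/r1.png',cv2.resize(c['color'][190:280,270:380],None,fx=6,fy=6,interpolation=cv2.INTER_CUBIC))
E
```

```text
time: 20.32
position: [0.5466, -0.1287, 0.1852]
tool_rot: [1.0, 0.007, 0.002, 0.002]
ft_force: [0.1, -0.8, -0.9]
grip_width: 0.0193
grip_force: 30.0
time: 20.73
position: [0.5443, -0.1221, 0.1496]
tool_rot: [1.0, 0.009, 0.0, 0.0]
ft_force: [0.0, -0.2, -1.8]
grip_width: 0.0191
grip_force: 30.0
tilt fwd 16.24 side -0.39 e [0.0009 0.0007 0.0422] tip rel TCP [ 0.0239  0.0012 -0.0769] rms 0.00082
t 20.93 pos [ 0.5447 -0.1223  0.1502] psi 1.1 F [-0.5 -0.8 -1.9] w 0.0194 gf 30.0
  twist 0.05 linear cm [0.37 0.08 2.12] norm 2.16
```

View pics/r1.png

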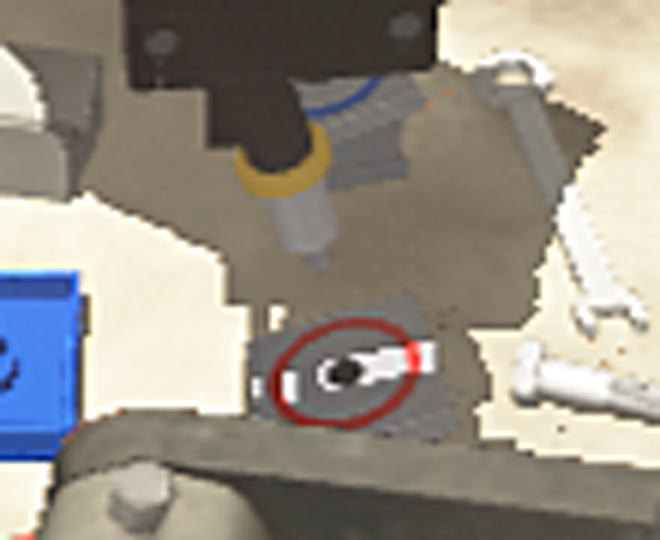

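The crop shows the tip at (318,262), hovering above the dot at (345,373) along the face normal; the bar is clear. Approach along the normal.

```bash
python3 -m pendant '[{"jaw":0,"linear":[0.3,0.12,1],"twist":0},{"jaw":0,"linear":[0,0,1.1],"twist":0},{"jaw":0,"linear":[0.26,0,0.97],"twist":0},{"jaw":0,"linear":[0,0,0],"twist":0},{"jaw":0,"linear":[0,0,0],"twist":0},{"jaw":0,"linear":[0,0,0],"twist":0},{"jaw":0,"linear":[0,0,0],"twist":0}]'
python3 - <<'E'
from h import *
Q=np.vstack([probe('side',.022)[0] for _ in range(4)]); Q=Q[Q[:,2]>-.0745];fitprobe(Q)
go(.5528,-.1235,.1096,1)
c=load('side');cv2.imwrite('pics/r2.png',cv2.resize(c['color'][205:275,285:375],None,fx=8,fy=8,interpolation=cv2.INTER_CUBIC))
E
```

```text
time: 21.52
position: [0.5498, -0.1234, 0.1186]
tool_rot: [1.0, 0.009, 0.0, 0.0]
ft_force: [0.3, 0.0, -2.1]
grip_width: 0.0192
grip_force: 30.0
tilt fwd 16.26 side -0.21 e [0.0009 0.0007 0.0421] tip rel TCP [ 0.0239  0.001  -0.0768] rms 0.00082
t 21.72 pos [ 0.5498 -0.1234  0.1189] psi 1.0 F [-0.1  0.2 -1.9] w 0.0194 gf 30.0
  twist 0.02 linear cm [0.3  0.01 0.93] norm 0.98
```

View pics/r2.png

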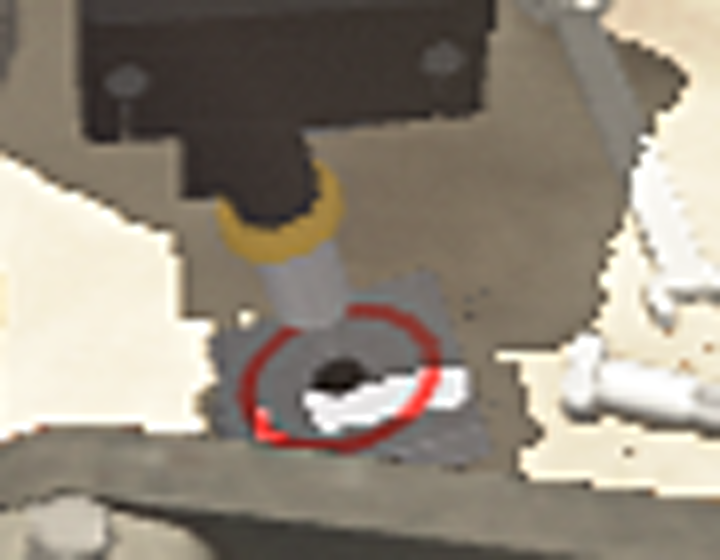

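The tip (≈(325,345)) is about 10 mm above the dot (340,375) on its normal. Descend in small steps watching the force.

```bash
python3 -m pendant '[{"jaw":0,"linear":[0.13,0,0.4],"twist":0},{"jaw":0,"linear":[0.13,0,0.4],"twist":0},{"jaw":0,"linear":[0,0,0],"twist":0},{"jaw":0,"linear":[0,0,0],"twist":0},{"jaw":0,"linear":[0,0,0],"twist":0}]'
python3 -m pendant '[{"jaw":0,"linear":[0.05,0,0.2],"twist":0},{"jaw":0,"linear":[0,0,0],"twist":0},{"jaw":0,"linear":[0,0,0],"twist":0},{"jaw":0,"linear":[0,0,0],"twist":0}]'
python3 -m pendant '[{"jaw":0,"linear":[0.05,0,0.2],"twist":0},{"jaw":0,"linear":[0,0,0],"twist":0},{"jaw":0,"linear":[0,0,0],"twist":0},{"jaw":0,"linear":[0,0,0],"twist":0}]'
```

```text
time: 22.13
position: [0.5522, -0.1233, 0.1104]
tool_rot: [1.0, 0.009, -0.0, -0.0]
ft_force: [0.1, -0.4, -1.8]
grip_width: 0.0197
grip_force: 30.0
time: 22.47
position: [0.5529, -0.1233, 0.1087]
tool_rot: [1.0, 0.009, 0.0, 0.0]
ft_force: [0.0, -0.2, -0.6]
grip_width: 0.0192
grip_force: 30.0
time: 22.8
position: [0.5534, -0.1234, 0.1067]
tool_rot: [1.0, 0.009, 0.0, 0.0]
ft_force: [-0.4, 0.1, -0.3]
grip_width: 0.0193
grip_force: 30.0
```

```bash
python3 -m pendant '[{"jaw":0,"linear":[0.03,0,0.1],"twist":0},{"jaw":0,"linear":[0,0,0],"twist":0},{"jaw":0,"linear":[0,0,0],"twist":0},{"jaw":0,"linear":[0,0,0],"twist":0}]'
python3 - <<'E'
from h import *
F=[];Q=[]
for _ in range(12):
    Q.append(probe('side',.022)[0]);F.append(robot.get_obs()['ft_force'])
print(np.mean(F,0).round(2),np.std(F,0).round(2))
Q=np.vstack(Q);Q=Q[Q[:,2]>-.066];fitprobe(Q);go(.5528,-.1235,.1096,1)
c=load('side')
cv2.imwrite('pics/r3.png',cv2.resize(c['color'][205:275,285:375],None,fx=8,fy=8,interpolation=cv2.INTER_CUBIC))
E
```

```text
time: 23.13
position: [0.5537, -0.1234, 0.1057]
tool_rot: [1.0, 0.009, 0.0, 0.0]
ft_force: [-0.8, 0.0, 1.1]
grip_width: 0.0193
grip_force: 30.0
[-0.36 -0.05  1.35] [0.51 0.36 0.44]
tilt fwd 16.59 side -0.47 e [0.0007 0.0005 0.0422] tip rel TCP [ 0.0242  0.0012 -0.0768] rms 0.00088
t 23.73 pos [ 0.5537 -0.1233  0.1056] psi 1.0 F [ 0.3 -0.1  2.3] w 0.0194 gf 30.0
  twist 0.02 linear cm [-0.09  0.02 -0.4 ] norm 0.41
```

View pics/r3.png

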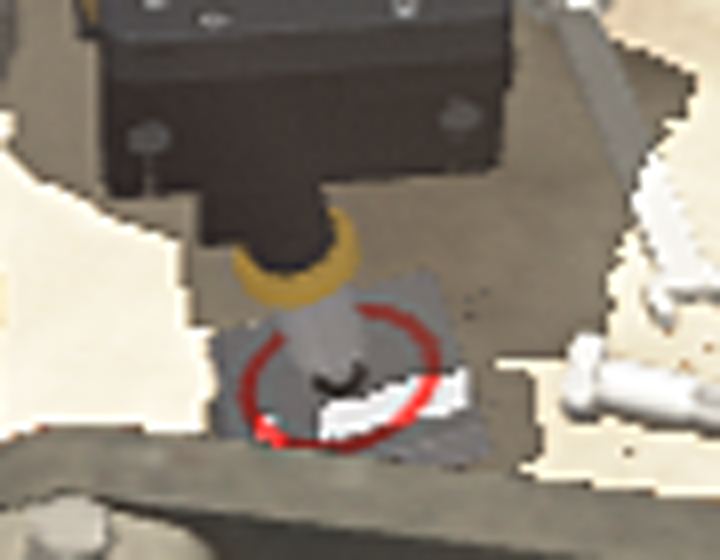

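The crop shows the tip on the dot (≈(338,370)), with the dot's rim visible evenly round it. The force change is 3.25 N, so the spring is about half way in, and the tilt is within about 1° of square.

```bash
python3 -c "
from rig import robot
print(robot.hand_in())"
```

```text
the job is handed in; nothing more can be done
None
```

I handed the job in at about 24 s with both caps in the trays of their own colours. The probe is still gripped with its tip on the black dot in the red ring, about half way in (roughly 3.3 N) and within about 1.5° of square to the face. I did not touch the V-block, tin or tape roll, and the judge's verdict was not returned.

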